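# Peel the stuck lid off the upper film can and hold it aside

## Robot

A 6-joint arm with a two-finger parallel gripper is mounted at the origin on the work surface. World frame = base frame: x ahead of the robot, y to its left, z up, the work surface at z = 0. Lengths are in m, angles in rad, forces in N, time in s.
With the tool pointing down it reaches from about 0.35 to 0.775 m from the base axis. Payload 5.5 kg.
Tool frame: the origin (TCP) lies at the very end of the fingers, on their centre line; the grasp point (between the pads) lies 19 mm behind it (grip_point_offset is the distance from the TCP to the grasp point, in m); z points along the fingers, y is the direction in which the jaws open and shut (so a half turn about z gives the same grasp; the last joint's range is limited). The gripper opens to 85 mm and grips with 20 to 120 N. Pads are 22 mm wide; open, the fingers measure 114 mm over their backs; the gripper's body (76 mm by 85 mm) begins 54 mm behind the grasp point. The pads swing forward as they close: fully open they stand 13 mm farther back than shut.
Start: joints at [-1.277, 0.313, 0.046, 1.304, 0, 1.431], TCP at [0.242, -0.522, 0.231] pointing down, gripper open.
Joint ranges: [-2.76, 2.76], [-0.86, 1.69], [-1.03, 1.26], [-2.2, 2.34], [-1.47, 1.5], [-3.14, 3.14]. Speed limits (rad/s): [2.57, 2.57, 3.14, 3.14, 3.14, 3.14].

## Interface

Orientations are given as a unit quaternion [w, x, y, z].
In Python, from workcell import * gives the robot as it stands.
- The arm moves only by the shell command python3 -m crank 'ROWS' [OPENING] [FORCE]. ROWS is a JSON object of lists of equal length, an entry for each row: "travel": the shift along the tool's x, y, z in units of 40 mm (1.0 is 40 mm), a list of three; "turn": the turn about the tool's z in rad. In form: {"travel": [[x, y, z], ...], "turn": [turn, ...]}. A call has 1 to 5 rows; each row is the pose to reach, as a shift and turn from the pose commanded when the call began, along the tool's axes at that moment; what a row does not reach only later rows make up. A row lasts 1/12 s, in which the tool goes at most 41.7 mm and 7.16 degrees, less where a joint would pass 70% of its speed; a pose out of reach is approached as far as the arm can. A call with a gripper value outside its range is refused whole. OPENING is the finger opening in mm, from 0 to 85.4, set as the call begins (- or left out, the last holds). The fingers move at their own pace and stop on an object; FORCE is the grip in N (left out, the last holds). Time passes only in rows, so rows that repeat a pose let the fingers close. It gives the time, the measured TCP pose, the force and the opening at its end, in the units of the state.
- get_state(): the state, without advancing time (a new reading comes with each control period).
- read_camera(name): name is "scene" or "top" or "wrist"; returns a dict with "image" (480x640x3 uint8, red, green, blue), "K" (3x3 intrinsics, pixels), "R" (3x3) and "t" (3): a world point X has camera coordinates R X + t. Camera axes: x right, y down, z forward; pixel columns grow to the right and rows downward; lengths in m; the calibration is good to about 2 mm. A picture is of the moment at which its call begins. There is no depth.
- hand_in(): hands the job in, once; it reports no verdict.
The state is a dict: "clock": time; "joint_pos": joint angles; "qvel": joint speeds; "tau": joint torques, N m; "tcp_pos": TCP position; "orientation": TCP orientation; "wrist_force": force on the tool from outside, world axes, zero at the start; "ft_torque": the same for the moment, N m; "finger_gap": finger opening in m.
Only numpy, scipy, OpenCV 4.12 (cv2) and the standard library are available. Lean on these libraries where they do the work, as an engineer would, in place of code of your own. Each camera call takes 0.05 s, during which the arm holds its last target. There are 200 camera calls.

## Task

The lid of the upper film can in the stack is stuck tight: grip it by its pull tab and peel it off, raising the tab side first while the opposite edge still sits on the can. Then carry the lid off to one side so that the film lies open, and finish while still holding it still in the gripper, no part of it above the cans and its lowest edge at least 60 mm above the bench. Both cans stay standing upright, nested where they are, and the core, loupe and splicer are left alone.

Things in the scene. Friction and masses are not known exactly. Their poses are not given: they have to be found in the camera images.
- lid: Tight lid of the upper can: grey plastic, 160 mm across, 20 mm tall (3 mm skirt reaching 12 mm down over the can, 4 mm top plate, 4 mm raised ring), 70 to 120 g, with one pull tab. Origin on its axis at the skirt's lower edge; z up out of the top; the tab points along its -x. Snap nubs hold it down: at the tab it comes off with 2 to 5 N
- lid_tab (a point): Middle of the lid's pull tab, where to grip it, half-way up its thickness, 95 mm from the lid's axis. The tab is 22 mm wide (along the lid's y), 8 mm thick, and sticks out 30 mm from the edge (this point is 15 mm out); its sides are free, with 75 mm of air below it. Axes as the lid's
- lid_mid (a point): Point on the lid's axis, 12 mm above the skirt's lower edge (the underside of the top plate); axes as the lid's
- lid_far (a point): Lid edge opposite the tab, 80 mm from the axis, level with lid_mid; when the tab side is lifted the closed lid rocks on this edge
- lid_left (a point): Lid edge on its +y side, 80 mm from the axis, level with lid_mid
- lid_right (a point): Lid edge on its -y side, 80 mm from the axis, level with lid_mid
- upper_can: Upper film can without its lid: round grey can, 151 mm across, 38 mm tall, with a roll of film on a core in it, loose, about 0.8 to 1 kg. Origin: middle of its underside, z up. The rim is 38 mm above the origin; the closed lid's skirt edge is 26 mm above it. Its foot stands inside the raised ring of the lower can's lid, 42 mm above the bench
- lower_can: Lower film can of the stack, closed, same make, 160 mm across, 46 mm tall, loose, about 1 kg; its own tab points another way and is left alone. Origin: middle of its underside, on the bench, z up
- core: Bystander: empty black film core, a ring 50 mm across and 35 mm tall standing on the bench; origin middle of its underside
- loupe: Bystander: black magnifier loupe, 48 mm across and 46 mm tall; origin middle of its underside
- splicer: Bystander: tape splicer with its press arm down, 100 x 200 mm (x, y) and 55 mm tall; origin middle of its underside
Not all that is in view belongs to the job. What is shaped like the lid but orange is not meant.

How it is judged:
On the way:
1. the tab side of the lid is raised more than 12 mm off the can while the opposite edge is within 6 mm of seated (z of lid_tab in the frame of upper_can above 0.05 m and z of lid_far in the frame of upper_can below 0.044 m and contact force between the fingers and lid above 0.5 N), for 0.1 s.
At the end, for the whole second after the job is handed in: Lid held still in the fingers, touching no can or bystander; its tab, middle and edges 60 mm or more above the bench and 80 mm or more sideways from the can's axis; cans upright, nested within 8 mm, moved under 30 mm; core, loupe and splicer moved under 20 mm (height (world z) of each of lid_tab, lid_mid, lid_far, lid_left, lid_right above 0.06 m and horizontal distance between each of lid_tab, lid_mid, lid_far, lid_left, lid_right and upper_can above 0.08 m and contact force between the fingers and lid above 1 N and contact force between lid and upper_can below 0.05 N and contact force between lid and lower_can below 0.05 N and contact force between lid and core below 0.05 N and contact force between lid and loupe below 0.05 N and contact force between lid and splicer below 0.05 N and linear speed of lid below 0.05 m/s and angular speed of lid below 0.5 rad/s and horizontal distance between upper_can and lower_can below 0.008 m and angle between each of upper_can, lower_can's own z axis and vertical below 0.06 rad and distance of each of upper_can, lower_can from where it was at the start of the episode below 0.03 m and distance of each of core, loupe, splicer from where it was at the start of the episode below 0.02 m); the arm keeps its last pose, push and grip.
It fails at once if a can is lifted, tipped or pushed away (angle between any of upper_can, lower_can's own z axis and vertical above 0.2 rad or distance of any of upper_can, lower_can from where it was at the start of the episode above 0.04 m).
It fails at once if a bystander is disturbed (distance of any of core, loupe, splicer from where it was at the start of the episode above 0.02 m).
It also fails if it takes over 38 s, if anything falls off the work surface, if the arm or the gripper's body presses on something with over 40 N, if the wrist force passes 120 N, or if a joint passes its speed limit or range.

## Working session

There is one attempt and no reset: what is moved stays moved. The work goes in short steps, Python scripts to look and compute and a shell command to move; the robot and the scene stay as the last step left them, time stands still between calls to the robot, and variables do not carry over. Pictures are saved under pics/ and viewed, about 8 in all and at most 12, crops included, and the job is handed in when it is done.

```bash
mkdir -p pics; ls
python3 - <<'E'
from workcell import *
import cv2,numpy as np
print(get_state())
for n in ("scene","top"):
    c=read_camera(n); cv2.imwrite(f"pics/{n}0.png",c["image"][:,:,::-1]); np.savez(f"{n}0.npz",**c); print(n,c["K"].tolist(),c["R"].round(4).tolist(),c["t"])
E
```

```text
pics
{'clock': 0.0, 'joint_pos': array([-1.27661650e+00,  3.14007197e-01,  4.49695049e-02,  1.30361978e+00,
       -7.49395109e-06,  1.43119217e+00]), 'qvel': array([-3.42851483e-04,  7.72347976e-04,  9.00533692e-04, -6.56595567e-04,
       -7.94689783e-04,  1.04868112e-05]), 'tau': array([ 6.05737823e-04, -4.80626714e+01,  2.98535049e+01,  1.93014223e-02,
       -1.52106686e-04,  1.99276474e-05]), 'tcp_pos': array([ 0.24151013, -0.52124351,  0.23040115]), 'orientation': array([-9.27503584e-04,  9.76570570e-01,  2.15195389e-01, -7.55860147e-05]), 'wrist_force': array([-0.21704567, -0.51007455,  1.14497031]), 'ft_torque': array([-0.00284933, -0.0229947 ,  0.05819105]), 'finger_gap': 0.08497208916520349}
scene [[499.4781560628446, 0.0, 332.60879117553515], [0.0, 499.4781560628446, 242.64800933606986], [0.0, 0.0, 1.0]] [[0.3929, 0.9195, 0.0065], [0.5784, -0.2417, -0.7792], [-0.7149, 0.3099, -0.6268]] [-0.16036906 -0.19996784  1.42727234]
top [[541.2019409468718, 0.0, 311.05574831529077], [0.0, 541.2019409468718, 245.70303471143401], [0.0, 0.0, 1.0]] [[-0.005, -1.0, -0.0084], [-0.9882, 0.0063, -0.153], [0.1531, 0.0075, -0.9882]] [-0.02764428  0.48391044  1.12561104]
```

View pics/top0.png

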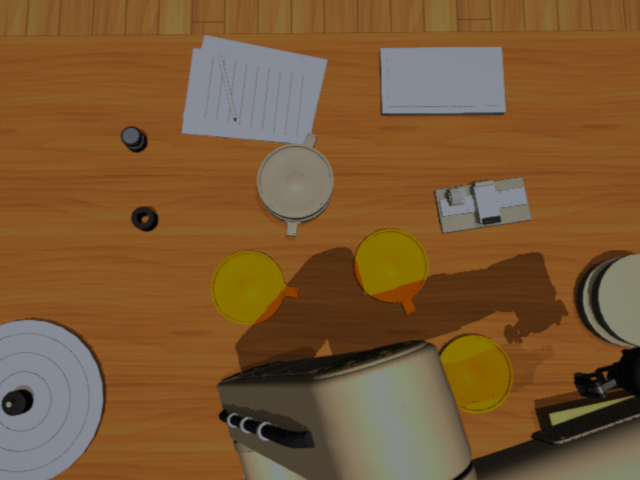

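View pics/scene0.png

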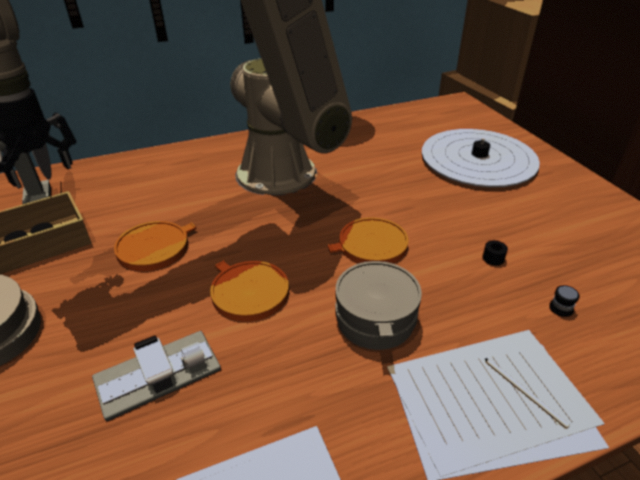

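The top view shows the grey stack at (295,183), with two tabs at (310,141) and (292,228). The orange lids at (248,287), (391,265) and (475,373) are decoys, and another grey can stack sits at the right edge (620,300). In the scene view the stack is at (378,300), with a tab at (385,328). Next I'll take a close crop to see which tab belongs to the upper lid.

Run:
```python
import cv2,numpy as np
a=cv2.imread("pics/top0.png")[125:245,240:350]; b=cv2.imread("pics/scene0.png")[255:375,325:435]
im=np.hstack([cv2.resize(x,None,fx=3.6,fy=3.6,interpolation=cv2.INTER_CUBIC) for x in(a,b)])
im=np.clip(im*1.5,0,255).astype('uint8'); cv2.imwrite("pics/crop1.png",im);print(im.shape)
```

```text
(432, 792, 3)
```

View pics/crop1.png

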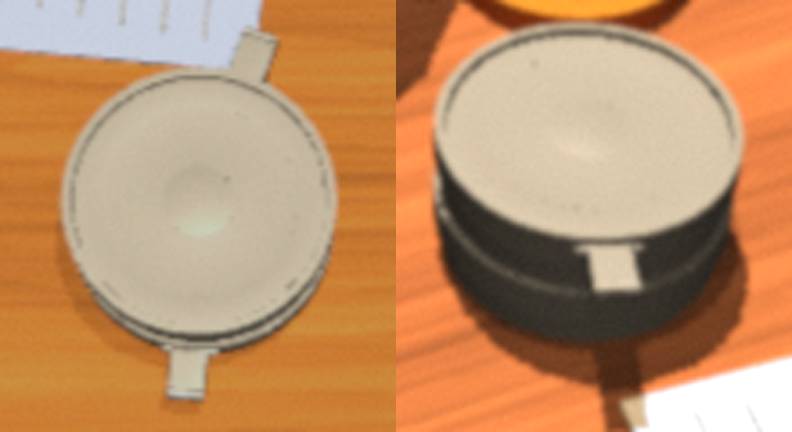

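Tab A at top (310,141) springs from the upper lid's rim, and in the scene view it hangs at (386,328), directly under the top ring. Tab B at (292,228) comes out below the dark can wall, so it is the lower can's. I choose A. Now I'll triangulate.

```bash
cat > h.py <<'E'
import numpy as np,cv2
def ray(c,uv):
    K,R,t=c["K"],c["R"],c["t"]; d=R.T@np.linalg.solve(K,[uv[0],uv[1],1.]); return -R.T@t,d/np.linalg.norm(d)
def plane(c,uv,z):
    o,d=ray(c,uv); return o+d*(z-o[2])/d[2]
def tri(*cu):
    A=np.zeros((3,3));b=np.zeros(3)
    rs=[ray(*x) for x in cu]
    for o,d in rs: P=np.eye(3)-np.outer(d,d);A+=P;b+=P@o
    X=np.linalg.solve(A,b); return X,[np.linalg.norm(np.cross(X-o,d)) for o,d in rs]
def proj(c,X):
    p=c["K"]@(c["R"]@X+c["t"]); return p[:2]/p[2]
E
python3 - <<'E'
from h import *
T=np.load("top0.npz");S=np.load("scene0.npz")
ct=lambda u,v:(240+(u+.5)/3.6-.5,125+(v+.5)/3.6-.5)
cs=lambda u,v:(325+(u+.5-396)/3.6-.5,255+(v+.5)/3.6-.5)
pr={"tipmid":((258,34),(619,288)),"tipL":((240,30),(640,288)),"tipR":((277,40),(598,288)),"centre":((199.5,201.5),(588,133)),"rimL_y+":((62,195),None)}
for k,(a,b) in pr.items():
    if b: 
        X,e=tri((T,ct(*a)),(S,cs(*b)));print(k,X.round(4),np.round(e,4), "top@.088/.079:",plane(T,ct(*a),.088).round(4),plane(T,ct(*a),.079).round(4))
# rim points on z=.088 -> circle fit
for nm,c,f,P in(("top",T,ct,[(62,195),(337,200),(200,68),(200,336),(100,102),(300,106)]),("scene",S,cs,[(433,128),(743,135),(590,22),(590,241),(480,55),(700,60)])):
    Q=np.array([plane(c,f(*p),.088)[:2] for p in P]);A=np.c_[2*Q,np.ones(len(Q))];s=np.linalg.lstsq(A,(Q**2).sum(1),rcond=None)[0];r=np.sqrt(s[2]+s[0]**2+s[1]**2);print(nm,s[:2],r,np.round(np.linalg.norm(Q-s[:2],axis=1)-r,4))
# others
for nm,uv in(("core",(145,219)),("loupe",(134,138)),("splicerL",(440,205))):print(nm,plane(T,uv,.04).round(3))
E
```

```text
tipmid [ 0.7169 -0.0325  0.0842] [0. 0.] top@.088/.079: [ 0.7154 -0.0325  0.088 ] [ 0.7188 -0.0325  0.079 ]
tipL [ 0.7198 -0.0222  0.0827] [0.0004 0.0004] top@.088/.079: [ 0.718  -0.0219  0.088 ] [ 0.7214 -0.0218  0.079 ]
tipR [ 0.7132 -0.0428  0.0848] [0.001 0.001] top@.088/.079: [ 0.7116 -0.0437  0.088 ] [ 0.715  -0.0437  0.079 ]
centre [0.6158 0.0027 0.0818] [0.0005 0.0005] top@.088/.079: [0.6139 0.002  0.088 ] [0.6165 0.0023 0.079 ]
top [0.61540943 0.00253729] 0.08081555328832796 [-0.0012 -0.0004 -0.0014  0.0004  0.0019  0.0007]
scene [0.61646531 0.00351079] 0.08014983799692334 [ 0.0013 -0.0013  0.0016  0.0004 -0.0027  0.0008]
core [0.544 0.329 0.04 ]
loupe [0.727 0.361 0.04 ]
splicerL [ 0.571 -0.31   0.04 ]
```

Upper lid centre is about (0.616, 0.003). The tab tip's top edge is at z≈0.084 and 107 mm from the centre (expected 110 mm), pointing about -18.6°, so tab mid is about (0.706, -0.028, 0.080). This fits the text and is within reach. Now I'll move above it.

```bash
R='{"travel":[[0.785,-0.315,0.05],[1.57,-0.63,0.1],[2.355,-0.945,0.15],[3.14,-1.26,0.2],[3.925,-1.575,0.25]],"turn":[0,0,0,0,0]}' ; 
python3 -m crank '{"travel":[[0.785,-0.315,0.05],[1.57,-0.63,0.1],[2.355,-0.945,0.15],[3.14,-1.26,0.2],[3.925,-1.575,0.25]],"turn":[0,0,0,0,0]}' 85
python3 -m crank '{"travel":[[0.785,-0.315,0.05],[1.57,-0.63,0.1],[2.355,-0.945,0.15],[3.14,-1.26,0.2],[3.925,-1.575,0.25]],"turn":[0,0,0,0,0]}'
python3 -m crank '{"travel":[[0.785,-0.315,0.05],[1.57,-0.63,0.1],[2.355,-0.945,0.15],[3.14,-1.26,0.2],[3.925,-1.575,0.25]],"turn":[0,0,0,0,0]}'
python3 -m crank '{"travel":[[0.785,-0.315,0.05],[1.57,-0.63,0.1],[2.355,-0.945,0.15],[3.14,-1.26,0.2],[3.925,-1.575,0.25]],"turn":[0,0,0,0,0]}'
```

```text
clock: 0.52
tcp_pos: [0.3582, -0.3972, 0.2208]
orientation: [-0.0, 0.977, 0.215, -0.0]
wrist_force: [1.0, -0.4, -0.6]
finger_gap: 0.0851
clock: 0.93
tcp_pos: [0.4744, -0.2739, 0.2109]
orientation: [-0.0, 0.977, 0.215, -0.0]
wrist_force: [0.9, -0.2, 0.8]
finger_gap: 0.085
clock: 1.35
tcp_pos: [0.5903, -0.1507, 0.2007]
orientation: [-0.0, 0.977, 0.215, -0.0]
wrist_force: [0.8, -0.1, 0.7]
finger_gap: 0.0849
clock: 1.77
tcp_pos: [0.7062, -0.0276, 0.1905]
orientation: [-0.0, 0.977, 0.215, -0.001]
wrist_force: [0.6, -0.2, 0.0]
finger_gap: 0.085
```

Right on target. Now I'll turn by +0.758 rad and set the opening to 50 mm, then look with the wrist camera.

```bash
python3 -m crank '{"travel":[[0,0,0],[0,0,0],[0,0,0],[0,0,0],[0,0,0]],"turn":[0.12,0.24,0.36,0.46,0.54]}' 50
python3 -m crank '{"travel":[[0,0,0],[0,0,0],[0,0,0],[0,0,0]],"turn":[0.11,0.218,0.218,0.218]}'
python3 - <<'E'
from workcell import *
import cv2,numpy as np
c=read_camera("wrist"); cv2.imwrite("pics/w1.png",c["image"][:,:,::-1]); np.savez("w1.npz",**c)
E
```

```text
clock: 2.18
tcp_pos: [0.7053, -0.0288, 0.1903]
orientation: [-0.0, 0.998, -0.055, -0.001]
wrist_force: [-0.2, 0.2, 0.5]
finger_gap: 0.0501
clock: 2.52
tcp_pos: [0.6935, -0.0777, 0.1906]
orientation: [-0.017, 0.993, -0.12, 0.001]
wrist_force: [0.6, 0.7, -0.3]
finger_gap: 0.0497
```

View pics/w1.png

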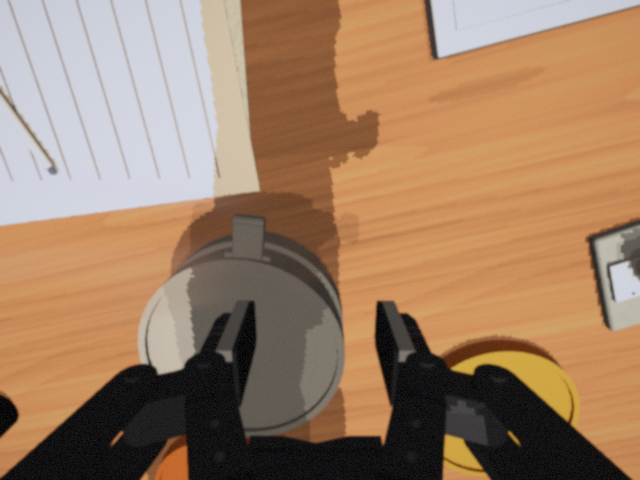

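The wrist view shows the tab at (248,237) pointing away. The TCP drifted sideways on a pure turn, so I suspect joint 6 is near its limit.

Run:
```python
from workcell import *
print(get_state()["joint_pos"].round(3))
```

```text
[-0.241  0.574  0.349  1.348  0.035  3.141]
```

Joint 6 is at its limit, so I'll use the equivalent half-turned grasp.

```bash
for i in 1; do
python3 -m crank '{"travel":[[0,0,0],[0,0,0],[0,0,0],[0,0,0],[0,0,0]],"turn":[-0.12,-0.24,-0.36,-0.48,-0.6]}'
python3 -m crank '{"travel":[[0,0,0],[0,0,0],[0,0,0],[0,0,0],[0,0,0]],"turn":[-0.12,-0.24,-0.36,-0.48,-0.6]}'
python3 -m crank '{"travel":[[0,0,0],[0,0,0],[0,0,0],[0,0,0],[0,0,0]],"turn":[-0.12,-0.24,-0.36,-0.48,-0.6]}'
python3 -m crank '{"travel":[[0,0,0],[0,0,0],[0,0,0],[0,0,0],[0,0,0]],"turn":[-0.12,-0.24,-0.36,-0.48,-0.6]}'
python3 -m crank '{"travel":[[0,0,0],[0,0,0],[0,0,0],[0,0,0],[0,0,0]],"turn":[-0.12,-0.24,-0.36,-0.48,-0.6]}'
done
python3 - <<'E'
from workcell import *
import numpy as np
from scipy.spatial.transform import Rotation as R
s=get_state();w,x,y,z=s["orientation"];M=R.from_quat([x,y,z,w]).as_matrix();print(M.round(3),s["joint_pos"].round(3))
a=np.radians(161.4);print("yaw",np.degrees(np.arctan2(M[1,0],M[0,0])),"d tool units",(M.T@(np.array([.706,-.028,.19])-s["tcp_pos"])/.04).round(3))
E
```

```text
clock: 2.98
tcp_pos: [0.6943, -0.0747, 0.1911]
orientation: [-0.016, 0.983, 0.184, 0.006]
wrist_force: [-0.1, 0.3, -0.5]
finger_gap: 0.0504
clock: 3.4
tcp_pos: [0.6943, -0.0746, 0.1911]
orientation: [-0.014, 0.885, 0.466, 0.011]
wrist_force: [-0.0, -0.2, 0.2]
finger_gap: 0.0501
clock: 3.82
tcp_pos: [0.6943, -0.0746, 0.191]
orientation: [-0.01, 0.707, 0.707, 0.014]
wrist_force: [0.8, -0.1, -0.5]
finger_gap: 0.0499
clock: 4.23
tcp_pos: [0.6943, -0.0746, 0.191]
orientation: [-0.005, 0.467, 0.884, 0.017]
wrist_force: [-0.1, 0.5, -0.3]
finger_gap: 0.0502
clock: 4.65
tcp_pos: [0.6943, -0.0746, 0.191]
orientation: [-0.0, 0.185, 0.983, 0.018]
wrist_force: [-1.1, 0.2, -0.1]
finger_gap: 0.0501
[[-0.932  0.363  0.006]
 [ 0.363  0.931  0.035]
 [ 0.007  0.035 -0.999]] [-0.237  0.574  0.35   1.348  0.035  0.135]
yaw 158.7032982339095 d tool units [0.15  1.19  0.068]
```

```bash
python3 -m crank '{"travel":[[0.05,0.4,0.02],[0.1,0.8,0.04],[0.15,1.19,0.07],[0.15,1.19,0.07],[0.15,1.19,0.07]],"turn":[-0.045,-0.045,-0.045,-0.045,-0.045]}'
python3 - <<'E'
from workcell import *
import cv2,numpy as np
c=read_camera("wrist"); im=c["image"][:,:,::-1]; cv2.imwrite("pics/w2.png",im); np.savez("w2.npz",**c)
a=cv2.imread("pics/w1.png")[190:290,170:320]
a=cv2.resize(a,None,fx=2.6,fy=2.6,interpolation=cv2.INTER_CUBIC)
o=np.zeros((480,800,3),'uint8');o[:260,:390]=a;o[:,400:]=im[:,120:520]
cv2.imwrite("pics/w12.png",np.clip(o*1.3,0,255).astype('uint8'))
E
```

```text
clock: 5.07
tcp_pos: [0.7065, -0.0269, 0.1899]
orientation: [0.0, 0.165, 0.986, 0.017]
wrist_force: [0.3, -0.2, -0.4]
finger_gap: 0.0499
```

View pics/w12.png

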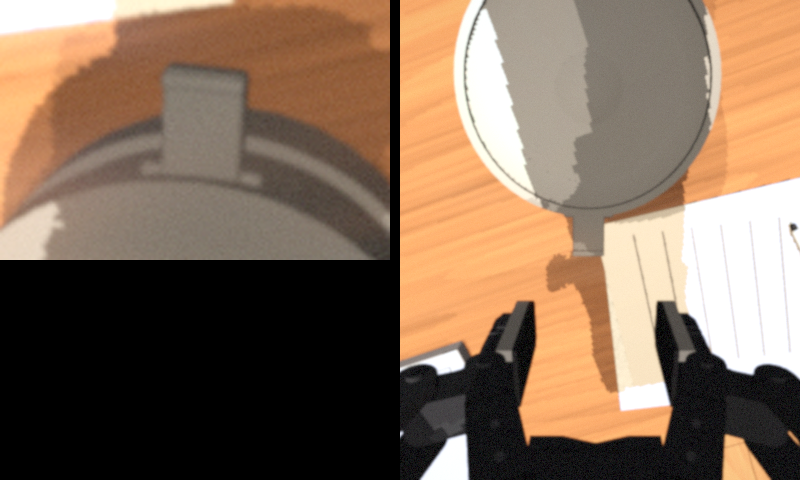

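In w1 the tab tip edge is at about (234..265, 216). In w2 the tab is at (294..325, 214..256), roughly centred between the fingers. Triangulating across w1, w2, top and scene.

Run:
```python
from h import *
from workcell import *
from scipy.spatial.transform import Rotation as Ro
A=np.load("w1.npz");B=np.load("w2.npz");T=np.load("top0.npz")
f=lambda u,v:(170+u/2.6,190+v/2.6)
for n,a,b in(("tip",(206,69),(309,256)),("ridge",(205,89),(309,250)),("L",(167,66),(324,255.5)),("R",(247,73),(293.5,256))):
    X,e=tri((A,f(*a)),(B,b));print(n,X.round(4),np.round(e,4))
for v,uv in(("baseL",(325,217)),("tipL",(324,254)),("baseR",(294,214)),("tipR",(293.5,254))): print(v,plane(B,uv,.084).round(4))
# lid rim circle in w2 at z=.088
P=[(456,75),(720,75),(590,214),(480,160),(700,155),(650,200),(520,195)]
Q=np.array([plane(B,(u-280,v),.088)[:2] for u,v in P]);M=np.c_[2*Q,np.ones(len(Q))];s=np.linalg.lstsq(M,(Q**2).sum(1),rcond=None)[0];r=np.sqrt(s[2]+s[0]**2+s[1]**2);print("circ",s[:2],r,np.round(np.linalg.norm(Q-s[:2],axis=1)-r,4))
s=get_state();w,x,y,z=s["orientation"];M=Ro.from_quat([x,y,z,w]).as_matrix()
print("yaw",np.degrees(np.arctan2(M[1,0],M[0,0])),"z",M[:,2]);g=s["tcp_pos"]-.019*M[:,2];print("grip",g)
```

```text
tip [ 0.7198 -0.0323  0.0843] [0.0007 0.0007]
ridge [ 0.715  -0.0307  0.0857] [0.0008 0.0008]
L [ 0.723  -0.0222  0.0842] [0.0008 0.0008]
R [ 0.7162 -0.0426  0.0841] [0.0006 0.0006]
baseL [ 0.697  -0.0119  0.084 ]
tipL [ 0.7225 -0.0212  0.084 ]
baseR [ 0.6879 -0.0313  0.084 ]
tipR [ 0.7152 -0.0416  0.084 ]
circ [0.61596597 0.00507454] 0.08042735249821702 [-0.0007 -0.0006 -0.0015  0.0017  0.0015 -0.0001 -0.0003]
yaw 160.90105701285182 z [ 0.00650703  0.03416214 -0.99939512]
grip [ 0.70625033 -0.02858683  0.2089968 ]
```

The tab is measured from four rays as top z 0.084, mid (0.7056, -0.0272) and direction -19.3°, and the tool's yaw already fits. Going down.

```bash
python3 -m crank '{"travel":[[0,-0.02,0.8],[0.01,-0.04,1.6],[0.01,-0.06,2.4],[0.01,-0.08,3.0],[0.01,-0.085,3.27]],"turn":[0,0,0,0,0]}'
python3 -m crank '{"travel":[[0,0,0],[0,0,0]],"turn":[0,0]}'
python3 - <<'E'
from workcell import *
import cv2,numpy as np
c=read_camera("wrist"); cv2.imwrite("pics/w3.png",c["image"][:,:,::-1])
E
```

```text
clock: 5.53
tcp_pos: [0.703, -0.0281, 0.0549]
orientation: [-0.003, 0.167, 0.986, 0.017]
wrist_force: [-1.0, -0.9, 0.4]
finger_gap: 0.0496
clock: 5.7
tcp_pos: [0.7057, -0.0284, 0.0597]
orientation: [0.0, 0.167, 0.986, 0.017]
wrist_force: [0.4, -0.2, -0.0]
finger_gap: 0.0503
```

View pics/w3.png

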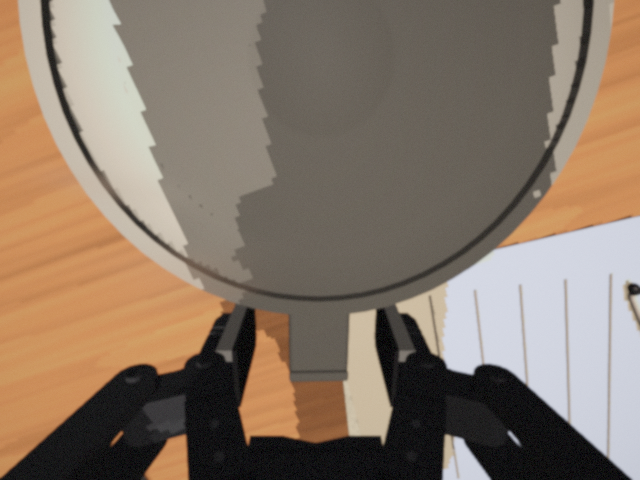

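The tab at (290..349, 313..380) sits between the fingers (inner edges about 252 and 378) and is well centred. Closing gently so the tab can pivot in the pads.

```bash
python3 -m crank '{"travel":[[0,0,0],[0,0,0],[0,0,0],[0,0,0],[0,0,0]],"turn":[0,0,0,0,0]}' 0 25
python3 -m crank '{"travel":[[0,0,0],[0,0,0],[0,0,0],[0,0,0],[0,0,0]],"turn":[0,0,0,0,0]}'
```

```text
clock: 6.17
tcp_pos: [0.7071, -0.0282, 0.0615]
orientation: [0.002, 0.167, 0.986, 0.018]
wrist_force: [1.2, 0.5, 6.3]
finger_gap: 0.0215
clock: 6.58
tcp_pos: [0.7072, -0.0282, 0.0615]
orientation: [0.002, 0.167, 0.986, 0.018]
wrist_force: [0.4, 0.4, 5.8]
finger_gap: 0.0216
```

```bash
python3 -m crank '{"travel":[[0,0,-0.05],[0,0,-0.1],[0,0.01,-0.15],[0,0.01,-0.2],[0,0.01,-0.25]],"turn":[0,0,0,0,0]}'
python3 -m crank '{"travel":[[0,0,-0.04],[0,0,-0.08],[0,0.01,-0.12],[0,0.01,-0.16],[0,0.01,-0.2]],"turn":[0,0,0,0,0]}'
python3 -m crank '{"travel":[[0,0,0],[0,0,0]],"turn":[0,0]}'
python3 - <<'E'
from workcell import *
import cv2,numpy as np
o=[]
c=read_camera("scene");np.savez("s1.npz",**c);o.append(cv2.resize(c["image"][235:375,300:440,::-1],(400,400),interpolation=2))
c=read_camera("wrist");o.append(cv2.resize(c["image"][:,:,::-1],(400,300))); o[1]=np.vstack([o[1],np.zeros((100,400,3),'uint8')])
cv2.imwrite("pics/p4.png",np.hstack(o))
E
```

```text
clock: 7.0
tcp_pos: [0.7055, -0.0279, 0.069]
orientation: [0.0, 0.166, 0.986, 0.018]
wrist_force: [2.5, 0.3, -3.0]
finger_gap: 0.0214
clock: 7.42
tcp_pos: [0.7048, -0.0276, 0.0771]
orientation: [-0.0, 0.166, 0.986, 0.018]
wrist_force: [-1.9, 1.2, -2.1]
finger_gap: 0.0218
clock: 7.58
tcp_pos: [0.7053, -0.0277, 0.0773]
orientation: [0.0, 0.166, 0.986, 0.018]
wrist_force: [-2.2, 1.9, -0.9]
finger_gap: 0.021
```

View pics/p4.png

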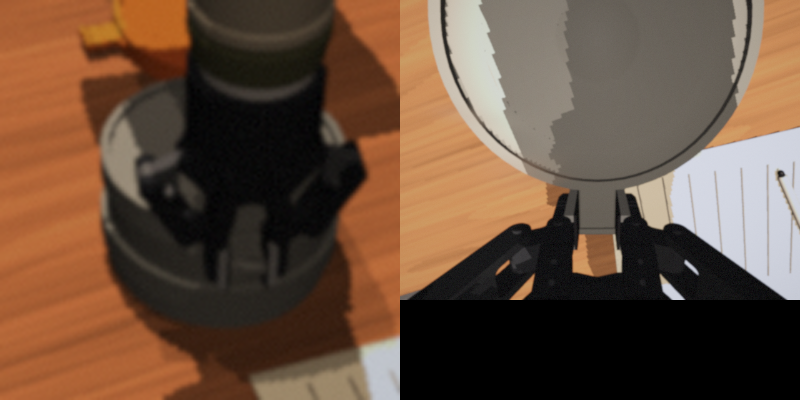

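The fingers hold the tab, with its tip now at row ≈371 of the wrist view. I'll check numerically whether the tab side rose while the far edge stayed.

Run:
```python
from workcell import *
from h import *
c=read_camera("wrist");np.savez("w4.npz",**c);cv2.imwrite("pics/w4.png",c["image"][:,:,::-1])
C=np.array([.616,.004]);a=np.radians(-19.3);u=np.array([np.cos(a),np.sin(a)]);v=np.array([-u[1],u[0]])
def pt(r,s,z,th,lift):  # tilt about far edge (r=-80,z=.080) by th, plus flat lift
    dr,dz=r+.08,z-.080; R=-.08+dr*np.cos(th)-dz*np.sin(th); Z=.080+dr*np.sin(th)+dz*np.cos(th)+lift
    return np.r_[C+R*u+s*v,Z]
for th,l in((0,0),(.09,0),(0,.016),(.05,.008)):
    print(th,l,*[(n,proj(c,pt(*q,th,l)).round(0)) for n,q in(("tip",(.11,0,.084)),("front",(.08,0,.088)),("left",(.04,.0693,.088)),("right",(.04,-.0693,.088)))])
g=cv2.GaussianBlur(cv2.cvtColor(c["image"],cv2.COLOR_RGB2HSV)[...,1],(5,5),0).astype(int)
for r in (40,80,120): 
    row=g[r]<70; xs=np.where(row)[0]; runs=np.split(xs,np.where(np.diff(xs)>1)[0]+1); print(r,[(x[0],x[-1]) for x in runs if len(x)>40])
```

```text
0 0 ('tip', array([315., 351.])) ('front', array([316., 292.])) ('left', array([505., 190.])) ('right', array([120., 191.]))
0.09 0 ('tip', array([317., 375.])) ('front', array([317., 306.])) ('left', array([522., 192.])) ('right', array([105., 194.]))
0 0.016 ('tip', array([317., 375.])) ('front', array([317., 312.])) ('left', array([531., 199.])) ('right', array([ 97., 201.]))
0.05 0.008 ('tip', array([317., 377.])) ('front', array([317., 310.])) ('left', array([527., 196.])) ('right', array([100., 198.]))
40 [(np.int64(47), np.int64(579))]
80 [(np.int64(53), np.int64(573))]
120 [(np.int64(65), np.int64(562))]
```

View pics/w4.png

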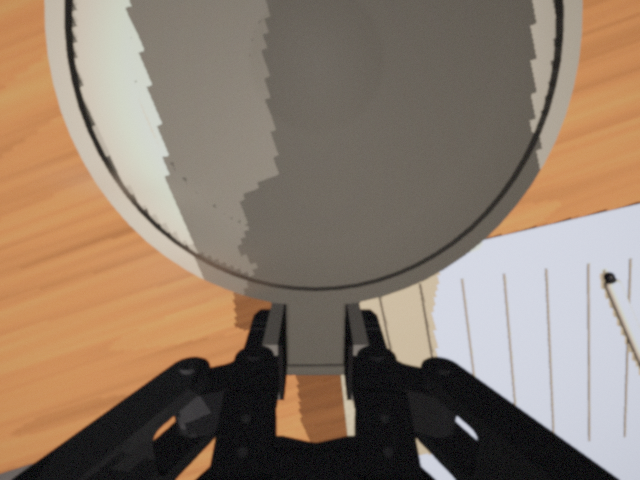

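The tip is at row 375 and the front rim at about row 304, close to the tilt prediction (375, 306) rather than flat-lift (312) or unmoved (351). I'll compare chord widths as a second check.

Run:
```python
from h import *
c=np.load("w4.npz")
C=np.array([.616,.004]);a=np.radians(-19.3);u=np.array([np.cos(a),np.sin(a)]);v=np.array([-u[1],u[0]])
for th,l in((0,0),(.09,0),(.1,0),(.05,.008),(0,.016)):
    P=[]
    for t in np.linspace(0,2*np.pi,721):
        r,s,z=.08*np.cos(t),.08*np.sin(t),.088
        dr,dz=r+.08,z-.080; P.append(proj(c,np.r_[C+(-.08+dr*np.cos(th)-dz*np.sin(th))*u+s*v,.080+dr*np.sin(th)+dz*np.cos(th)+l]))
    P=np.array(P);o=[]
    for r in(40,80,120):
        q=P[abs(P[:,1]-r)<2.5,0]; q1=q[q<315].mean() if (q<315).any() else 0; q2=q[q>315].mean(); o.append((round(q1),round(q2)))
    print(th,l,o)
```

```text
0 0 [(62, 561), (69, 554), (81, 543)]
0.09 0 [(49, 574), (55, 569), (66, 558)]
0.1 0 [(47, 576), (53, 571), (64, 560)]
0.05 0.008 [(38, 585), (45, 579), (57, 567)]
0 0.016 [(28, 596), (37, 588), (50, 574)]
```

Observed chords (532, 520, 497 px) match a tilt of about 0.1 rad about the seated far edge, so the tab is up about 17 mm and the peel is achieved. Now a firm grip and a slow lift clear of the can.

```bash
python3 -m crank '{"travel":[[0,0,0],[0,0,0],[0,0,0]],"turn":[0,0,0]}' 0 90
python3 -m crank '{"travel":[[0,0,-0.06],[0,0,-0.12],[0,0.01,-0.18],[0,0.01,-0.24],[0,0.01,-0.3]],"turn":[0,0,0,0,0]}'
python3 -m crank '{"travel":[[0,0,-0.06],[0,0,-0.12],[0,0.01,-0.18],[0,0.01,-0.24],[0,0.01,-0.3]],"turn":[0,0,0,0,0]}'
python3 -m crank '{"travel":[[0,0,-0.1],[0,0,-0.2],[0,0.01,-0.3],[0,0.01,-0.4],[0,0.02,-0.5]],"turn":[0,0,0,0,0]}'
python3 - <<'E'
from workcell import *
import cv2,numpy as np
o=[]
c=read_camera("scene");np.savez("s2.npz",**c);o.append(cv2.resize(c["image"][200:380,300:480,::-1],(400,400),interpolation=2))
c=read_camera("top");np.savez("t2.npz",**c);o.append(cv2.resize(c["image"][120:300,210:390,::-1],(400,400),interpolation=2))
cv2.imwrite("pics/p5.png",np.clip(np.hstack(o)*1.4,0,255).astype('uint8'))
E
```

```text
clock: 7.98
tcp_pos: [0.7056, -0.0279, 0.0773]
orientation: [0.0, 0.166, 0.986, 0.018]
wrist_force: [-3.1, 1.3, -2.0]
finger_gap: 0.0199
clock: 8.4
tcp_pos: [0.7067, -0.0283, 0.0903]
orientation: [0.001, 0.167, 0.986, 0.017]
wrist_force: [-0.0, 0.4, -0.9]
finger_gap: 0.0198
clock: 8.82
tcp_pos: [0.706, -0.028, 0.1017]
orientation: [0.001, 0.166, 0.986, 0.018]
wrist_force: [-0.3, -0.9, -0.3]
finger_gap: 0.0201
clock: 9.23
tcp_pos: [0.7061, -0.028, 0.1219]
orientation: [0.001, 0.167, 0.986, 0.017]
wrist_force: [-0.7, -0.1, -0.1]
finger_gap: 0.0197
```

View pics/p5.png

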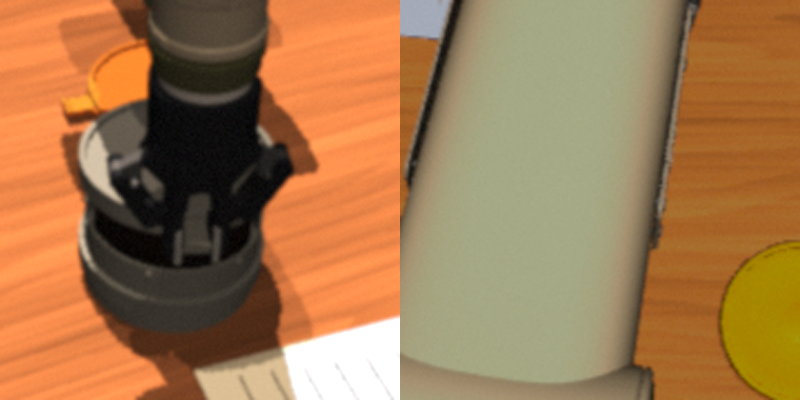

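The lid is off: it sits clear above the can at crop (170,150) and dark film is visible below it at (170,240). Lifting higher, then carrying it to the right (-y).

```bash
python3 -m crank '{"travel":[[0,0.01,-0.2],[0,0.02,-0.4],[0,0.02,-0.6],[0,0.03,-0.8],[0,0.04,-1.0]],"turn":[0,0,0,0,0]}'
python3 -m crank '{"travel":[[0,0.01,-0.3],[0,0.02,-0.6],[0,0.03,-0.8],[0,0.04,-1.0],[0,0.04,-1.0]],"turn":[0,0,0,0,0]}'
python3 -m crank '{"travel":[[0.01,-0.2,0],[0.03,-0.5,-0.02],[0.05,-0.9,-0.03],[0.08,-1.4,-0.05],[0.1,-1.9,-0.06]],"turn":[0,0,0,0,0]}'
python3 -m crank '{"travel":[[0.02,-0.5,-0.02],[0.05,-1.0,-0.03],[0.07,-1.5,-0.05],[0.1,-2.0,-0.07],[0.12,-2.5,-0.09]],"turn":[0,0,0,0,0]}'
python3 -m crank '{"travel":[[0.02,-0.5,-0.02],[0.05,-1.0,-0.03],[0.07,-1.5,-0.05],[0.1,-2.0,-0.07],[0.11,-2.3,-0.08]],"turn":[0,0,0,0,0]}'
python3 -m crank '{"travel":[[0.02,-0.2,-0.01],[0.02,-0.34,-0.01],[0.02,-0.34,-0.01],[0.02,-0.34,-0.01],[0.02,-0.34,-0.01]],"turn":[0,0,0,0,0]}'
python3 -m crank '{"travel":[[0,0,0],[0,0,0],[0,0,0],[0,0,0],[0,0,0]],"turn":[0,0,0,0,0]}'
python3 - <<'E'
from workcell import *
import cv2,numpy as np
o=[]
for n in("scene","top"):
    c=read_camera(n);np.savez(n+"3.npz",**c);o.append(cv2.resize(c["image"][:,:,::-1],(400,300),interpolation=3))
c=read_camera("wrist");np.savez("w5.npz",**c);o.append(cv2.resize(c["image"][:,:,::-1],(400,300)))
o.append(o[0]*0)
cv2.imwrite("pics/p6.png",np.clip(np.vstack([np.hstack(o[:2]),np.hstack(o[2:])])*1.2,0,255).astype('uint8'))
E
```

```text
clock: 9.75
tcp_pos: [0.7065, -0.0278, 0.1627]
orientation: [0.001, 0.167, 0.986, 0.018]
wrist_force: [-0.1, -0.5, -0.9]
finger_gap: 0.0196
clock: 10.17
tcp_pos: [0.7075, -0.0278, 0.2039]
orientation: [0.002, 0.166, 0.986, 0.018]
wrist_force: [0.5, 0.3, -1.4]
finger_gap: 0.02
clock: 10.58
tcp_pos: [0.6764, -0.0999, 0.2004]
orientation: [-0.0, 0.167, 0.986, 0.017]
wrist_force: [-0.8, -1.1, -0.7]
finger_gap: 0.0198
clock: 11.0
tcp_pos: [0.6385, -0.1934, 0.2007]
orientation: [-0.0, 0.167, 0.986, 0.018]
wrist_force: [0.0, -0.0, -0.6]
finger_gap: 0.0201
clock: 11.42
tcp_pos: [0.6037, -0.2797, 0.2007]
orientation: [-0.0, 0.168, 0.986, 0.017]
wrist_force: [0.8, -0.6, -1.1]
finger_gap: 0.0201
clock: 11.83
tcp_pos: [0.6011, -0.2883, 0.2013]
orientation: [0.0, 0.166, 0.986, 0.018]
wrist_force: [1.4, -0.4, -1.7]
finger_gap: 0.0197
clock: 12.25
tcp_pos: [0.6009, -0.2889, 0.2014]
orientation: [0.001, 0.166, 0.986, 0.017]
wrist_force: [-0.6, 0.5, -1.1]
finger_gap: 0.02
```

View pics/p6.png

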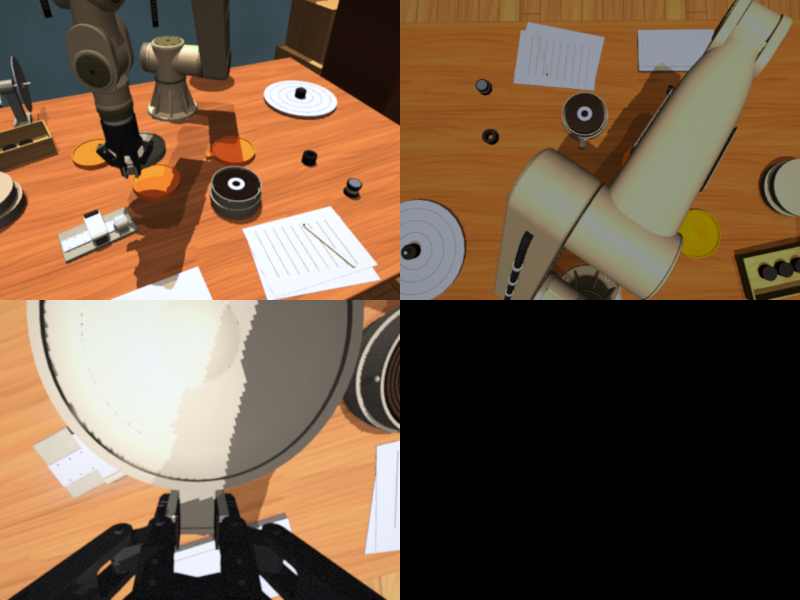

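The film lies open at scene (237,185) and top (584,116) of this composite. The lid is held well to the side and the bystanders look unmoved. Last numeric checks, then I'll hand in.

Run:
```python
from workcell import *
from h import *
T0=np.load("top0.npz");T=np.load("top3.npz");S0=np.load("scene0.npz");S=np.load("scene3.npz")
g=lambda i:cv2.cvtColor(i,cv2.COLOR_RGB2GRAY)
def shift(a,b,x0,x1,y0,y1):
    t=g(a["image"])[y0:y1,x0:x1]; m=cv2.matchTemplate(g(b["image"])[y0-8:y1+8,x0-8:x1+8],t,cv2.TM_CCOEFF_NORMED);_,q,_,l=cv2.minMaxLoc(m);return l[0]-8,l[1]-8,round(q,3)
print("core",shift(T0,T,130,160,205,233),"loupe",shift(T0,T,118,150,123,155),"splicer(scene)",shift(S0,S,90,222,330,416),"lower tab(top)",shift(T0,T,280,304,218,238))
# upper can: dark film disc in top view
im=T["image"][150:220,255:340];m=((im.max(2)<75)).astype('uint8');m=cv2.morphologyEx(m,cv2.MORPH_CLOSE,np.ones((13,13)))
n,l,st,ce=cv2.connectedComponentsWithStats(m);k=1+st[1:,4].argmax();print("film disc",st[k],plane(T,ce[k]+[255,150],.075).round(4))
w=read_camera("wrist");w0=np.load("w5.npz");print("lid in hand change",np.abs(g(w["image"]).astype(int)-g(w0["image"]))[:300].mean(), shift(w0,w,60,560,20,380))
C=w;s=get_state();print(s["tcp_pos"],s["finger_gap"],np.abs(s["qvel"]).max(),s["clock"])
# lid tilt: rim chord widths
h=cv2.GaussianBlur(cv2.cvtColor(w["image"],cv2.COLOR_RGB2HSV)[...,1],(5,5),0)
for r in(40,80,120):
    xs=np.where(h[r]<70)[0];print(r,[(x[0],x[-1]) for x in np.split(xs,np.where(np.diff(xs)>1)[0]+1) if len(x)>40])
```

```text
core (0, 0, 0.997) loupe (0, 0, 0.998) splicer(scene) (0, 0, 0.867) lower tab(top) (0, 0, 0.519)
film disc [   0    0   85   70 4408] [ 0.6044 -0.0019  0.075 ]
lid in hand change 1.4314010416666667 (0, 0, 0.999)
[ 0.60079824 -0.28918299  0.20133384] 0.0201685984103918 0.0005626287214837165 12.45
40 [(np.int64(45), np.int64(579)), (np.int64(593), np.int64(639))]
80 [(np.int64(51), np.int64(630))]
120 [(np.int64(63), np.int64(616))]
```

The lid hasn't moved in the gripper: the chord is the same as at the peel, so the tilt is still about 0.1 rad. My film mask was bad (it filled the whole crop), so I'll redo the can check.

Run:
```python
from h import *
for f,(x0,x1,y0,y1),s in(("top3.npz",(250,345,140,235),"t"),("scene3.npz",(320,440,250,360),"s")):
    T=np.load(f);im=T["image"][y0:y1,x0:x1];h=cv2.cvtColor(im,cv2.COLOR_RGB2HSV)
    m=((h[...,2]<70)&(h[...,1]<160)).astype('uint8') ;m=cv2.morphologyEx(m,cv2.MORPH_OPEN,np.ones((3,3)))
    for c in cv2.findContours(m,cv2.RETR_EXTERNAL,cv2.CHAIN_APPROX_NONE)[0]:
        if cv2.contourArea(c)>300:
            (e,ax,an)=cv2.fitEllipse(cv2.convexHull(c));p=np.array(e)+[x0,y0];print(s,p.round(1),np.round(ax,1),[plane(T,p,z).round(4) for z in(.07,)])
    b=((h[...,2]>(90 if s=="t" else 150))&(h[...,1]<60)).astype('uint8');n,l,st,ce=cv2.connectedComponentsWithStats(b)
    for k in range(1,n):
        if 20<st[k,4]<400:print(" bright",st[k],plane(T,ce[k]+[x0,y0],.07).round(4))
```

```text
t [294.8 180.9] [65.3 66.6] [array([0.6183, 0.0033, 0.07  ])]
 bright [ 10   0  51   5 145] [0.7065 0.0111 0.07  ]
 bright [ 33  30  24  23 328] [0.6176 0.0029 0.07  ]
 bright [ 38  34  44  51 212] [ 0.5687 -0.0447  0.07  ]
 bright [10 42 28 33 99] [0.5802 0.0615 0.07  ]
s [376.9 317.6] [65.7 79.7] [array([ 0.6643, -0.0229,  0.07  ])]
s [377.7 293.7] [52.2 75.7] [array([0.6103, 0.0063, 0.07  ])]
 bright [ 45  35  26  19 298] [0.61  0.006 0.07 ]
 bright [ 94 103  26   7  98] [0.7779 0.0185 0.07  ]
```

The can is at about (0.617, 0.003) against the initial (0.616, 0.004), so it has not moved. Handing in.

```bash
python3 -c "
from workcell import *
print(hand_in())"
```

```text
the job is handed in; nothing more can be done
None
```

I peeled the upper can's lid off by its tab and carried it to the robot's right. I handed the job in at about 12.5 s with the lid still in the gripper; no verdict is reported.

**Peel:** I gripped the tab at 25 N and raised it about 17 mm. The lid's outline in the wrist camera matched a tilt of about 0.1 rad with the far edge still seated. I then gripped at 90 N and lifted the lid clear.

**Last checks:**
- **Lid:** the tab is at about (0.60, -0.29, 0.22) m. By calculation the lid's centre is about 0.28 m from the can's axis and its lowest edge is at a height of about 0.19 m. It was not moving in the gripper (two wrist pictures matched at 0.999).
- **Cans:** in the top view the upper can is at (0.618, 0.003), within about 2 mm of its start. The lower can's tab showed no shift, but that match was weak (0.52). I judged the nesting only from the pictures.
- **Bystanders:** the core and loupe showed no shift (0.997 and 0.998). Neither did the splicer, though its match was poorer (0.87).

**What went wrong or disagreed:**
- The first turn of the gripper ran into joint 6's limit and left a 2° tool tilt. I used the half-turned grasp instead, and the tilt did no visible harm.
- My first measurement of the opened can used a bad image mask and had to be redone.
- In the redone check, the scene view put the film about 8 mm from the top view's position. I put that down to assuming the wrong film height for the slanted camera, but did not confirm it.

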